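# Pump up the board-cleaner pressure sprayer

### The arm

A 7-joint arm with a two-finger parallel gripper is mounted at the origin on the work surface. World frame = base frame: x ahead of the robot, y to its left, z up, the work surface at z = 0. Lengths are in m, angles in rad, forces in N, time in s.
With the tool pointing down it reaches from about 0.425 to 0.875 m from the base axis. Payload 4.7 kg.
Tool frame: the origin (TCP) lies at the very end of the fingers, on their centre line; the grasp point (between the pads) lies 19 mm behind it; z points along the fingers, y is the line along which they close (so a half turn about z gives the same grasp; the last joint's range is limited). The gripper opens to 87 mm and grips with 3 to 60 N. Pads are 19 mm wide; open, the fingers measure 117 mm over their backs; the gripper's body (75 mm by 190 mm) begins 51 mm behind the grasp point.
Start: joints at [-1.086, 0.321, -0.07, 1.45, 0.023, 1.371, -0.057], TCP at [0.295, 0.579, 0.223] pointing down, gripper open.
Joint ranges: [-2.86, 2.86], [-0.3, 2.09], [-1.38, 1.24], [0.06, 2.45], [-1.56, 4.7], [0.09, 2.05], [-2.69, 2.69]. Speed limits (rad/s): [2.57, 2.57, 3.14, 3.14, 3.14, 3.14, 3.14].

### API

Orientations are given as a rotation vector (axis times angle).
In Python, from bench import ctrl gives the robot as it stands.
- The arm moves only by the shell command python3 -m jog 'ROWS' [FORCE]. ROWS is JSON, a list that holds one entry, the list of rows, each a list of 7 numbers: the shift along the tool's x, y, z in mm, then the turn, a rotation vector about the tool's x, y, z in degrees, then the finger opening in mm, from 0 to 87. A call has 1 to 10 rows; each row is the pose to reach, as a shift and turn from the pose commanded when the call began, along the tool's axes at that moment; what a row does not reach only later rows make up. A row lasts 1/10 s, in which the tool goes at most 50 mm and 8.59 degrees, less where a joint would pass 70% of its speed; a pose out of reach is approached as far as the arm can. A call with a gripper value outside its range is refused whole. The fingers move at their own pace and stop on an object; FORCE is the grip in N (left out, the last holds). Time passes only in rows, so rows that repeat a pose let the fingers close. It gives the time, the measured TCP pose, the force, the opening and the grip force at its end, in the units of the state.
- ctrl.get_state(): the state, without advancing time (a new reading comes with each control period).
- ctrl.get_image(name): name is "side" or "top" or "wrist"; returns a dict with "image" (384x512x3 uint8, red, green, blue), "depth" (384x512 float32, m along the optical axis (not along the pixel's ray), 0 where there is no reading), "fov_y" (degrees; the focal length in pixels is half the picture's height over the tangent of half this angle, whatever the lens; pixels are square), "cx", "cy" (the principal point, pixels), "rvec" (rotation vector, rad) and "tvec" (3), from world to camera coordinates, as OpenCV has them. Camera axes: x right, y down, z forward; pixel columns grow to the right and rows downward; lengths in m; the calibration is good to about 2 mm. A picture is of the moment at which its call begins.
- ctrl.close_job(): hands the job in; it is judged then, once.
The state is a dict: "time": time; "joint_positions": joint angles; "qd": joint speeds; "joint_torque": joint torques, N m; "position": TCP position; "tool_rot": TCP orientation; "ft_force": force on the tool from outside, world axes, zero at the start; "torque": the same for the moment, N m; "grip_width": opening from 0.0 (shut) to 1.0 (fully open); "grip_force": force on a finger pad.
Only numpy, scipy, OpenCV 4.12 (cv2) and the standard library are available. Lean on these libraries where they do the work, as an engineer would, in place of code of your own. Each camera call takes 0.05 s, during which the arm holds its last target. There are 200 camera calls.

### The job

Pump up the blue-headed pressure sprayer: with your fingertips push the spring plunger on its top all the way down and let it come all the way up again, stroke after stroke, until the red indicator pin in its side has popped fully out (as far as the one on the yellow-headed sprayer, which is already charged). Leave the blue sprayer standing upright where it is, without lifting or shoving it, and do not pump the yellow one or disturb anything else on the bench.

Things in the scene. Friction and masses are not known exactly. Their poses are not given: they have to be found in the camera images.
- blue: The sprayer to pump: a loose hand-pumped pressure bottle, 0.6 to 0.95 kg, 242 mm tall. White round tank (92 mm across, 128 mm high), blue collar (68 mm across, up to 152 mm), blue head (55 mm, up to 178 mm), blue plunger knob on top. Origin: centre of the underside, z up. At height 165 mm: spray nozzle along -x (reaches 72 mm), thumb lever along +x (65 mm), pin barrel along +y (38 mm).
- blue_plunger_top (a point): Centre of the flat top of the blue plunger knob (48 mm across, 22 mm thick, on the bottle's axis); it goes down with the plunger. 242 mm above the bench with the plunger up, 212 mm with the plunger fully down.
- blue_plunger (a joint): Stroke of the blue plunger in m, straight down the bottle: 0 = fully up, 0.030 = fully down. A spring lifts it; it takes about 4 N to start, 9 N near the bottom, 2 to 3 N more once fully charged. Each stroke down adds air in proportion to its length, rising loses none.
- blue_pin (a joint): How far the red indicator pin of the blue sprayer stands out, in m: 0 = flush in its barrel, 0.020 = fully out. It stays flush during the first strokes, pops out during the last one or two (up to 13 mm a stroke) and stays out. An unknown rest of air is in the bottle at the start: 3 to 7 full strokes are needed. Extra strokes do no harm: a relief valve blows off.
- blue_pin_tip (a point): Centre of the outer end of the red pin (14 mm diameter, level, moving out along the bottle's own +y, at height 165 mm): 38.5 mm from the bottle's axis when flush, 58.5 mm when fully out.
- yellow: A second, loose sprayer of the same make and size with yellow collar, head and knob, already charged: its red pin stands fully out and does not move. Origin and axes as on the blue one. Not to be pumped, moved or tipped.
- yellow_plunger (a joint): Stroke of the yellow plunger in m, 0 = up, 0.030 = down; to be left up.
- spool: Bystander: small spool of solder standing on end, black flanges, 44 mm across and 42 mm high, between the two sprayers. Origin: centre of the underside.
- dispenser: Bystander: white conical alcohol dispenser with a steel cap, 74 mm across and 106 mm high. Origin: centre of the underside.
- cutters: Bystander: blue-handled side cutters lying flat, about 130 mm long, 65 mm wide, 14 mm high. Origin: underside, at the hinge; jaws along +x, handles along -x.
- loupe: Bystander: black and white inspection loupe lying flat, 125 mm long, 42 mm wide, 25 mm high. Origin: underside, 30 mm from the lens, which lies along +x.
- board: Bystander: green circuit board with parts on it, 95 x 65 mm, 16 mm high. Origin: centre of the underside.
- dish: Bystander: shallow steel parts dish, 84 mm across, 18 mm high. Origin: centre of the underside.
- tape: Bystander: cream roll of masking tape lying flat, 60 mm across, 18 mm high. Origin: centre of the underside.
Not all that is in view belongs to the job. Leave any green look-alike of the blue alone.

How it is judged:
On the way, in this order (a step that is already met when the one before it is completed fails the run):
1. the blue plunger is pushed down (20 mm or more of its 30 mm) (value of joint blue_plunger above 0.02 m), for 0.02 s.
2. the blue plunger has come up again (within 8 mm) (value of joint blue_plunger below 0.008 m), for 0.02 s.
3. the blue plunger is pushed down again (value of joint blue_plunger above 0.02 m), for 0.02 s.
At the end, for the whole second after the job is handed in: The blue sprayer's red pin stands fully out (17.5 mm or more of 20 mm), its plunger is up (within 4 mm), the bottle stands upright on the bench, at rest, within 40 mm of where it was; the yellow sprayer and the other things stand where they were (within 30 mm) (value of joint blue_pin above 0.0175 m and value of joint each of blue_plunger, yellow_plunger below 0.004 m and angle between blue's own z axis and vertical below 0.08 rad and height (world z) of blue below 0.006 m and distance of blue from where it was at the start of the episode below 0.04 m and linear speed of blue below 0.02 m/s and distance of each of spool, dispenser, cutters, loupe, board, dish, tape, yellow from where it was at the start of the episode below 0.03 m and angle between yellow's own z axis and vertical below 0.15 rad); the robot touches nothing.
It fails at once if the blue sprayer is lifted off the bench (12 mm) (height (world z) of blue above 0.012 m).
It fails at once if the blue sprayer is tipped (0.25 rad) or shoved (60 mm) (angle between blue's own z axis and vertical above 0.25 rad or distance of blue from where it was at the start of the episode above 0.06 m).
It fails at once if the yellow sprayer is pumped (plunger down 8 mm) (value of joint yellow_plunger above 0.008 m).
It fails at once if the yellow sprayer is lifted, moved (30 mm) or tipped (distance of yellow from where it was at the start of the episode above 0.03 m or angle between yellow's own z axis and vertical above 0.15 rad).
It fails at once if another thing on the bench is moved (30 mm) (distance of any of spool, dispenser, cutters, loupe, board, dish, tape from where it was at the start of the episode above 0.03 m).
It also fails if it takes over 45 s, if anything falls off the work surface, if the arm or the gripper's body presses on something with over 40 N, if the wrist force passes 120 N, or if a joint passes its speed limit or range.

## Working session

There is one attempt and no reset: what is moved stays moved. The work goes in short steps, Python scripts to look and compute and a shell command to move; the robot and the scene stay as the last step left them, time stands still between calls to the robot, and variables do not carry over. Pictures are saved under pics/ and viewed, at most 10 in all, crops included, and the job is handed in when it is done.

```bash
mkdir -p pics; ls; cat > h.py <<'E'
import numpy as np, cv2
from bench import ctrl
def cloud(d):
    z=d["depth"];h,w=z.shape;f=h/2/np.tan(np.radians(d["fov_y"])/2)
    v,u=np.mgrid[:h,:w]
    P=np.dstack([(u-d["cx"])/f*z,(v-d["cy"])/f*z,z])
    R=cv2.Rodrigues(np.array(d["rvec"],float))[0]
    W=(P-np.array(d["tvec"]).reshape(3))@R
    W[z==0]=np.nan
    return W
E
python3 - <<'E'
from h import *
for n in("top","side"):
    d=ctrl.get_image(n);np.save(f"{n}.npy",d,allow_pickle=True)
    cv2.imwrite(f"pics/{n}0.png",d["image"][...,::-1])
    print(n,d["fov_y"],d["rvec"],d["tvec"])
s=ctrl.get_state();print(s)
E
```

```text
pics
top 53.188610668522834 [ 2.19335036 -2.00584995  0.2186844 ] [-0.03766979  0.56338994  1.20814348]
side 42.01112232001138 [ 2.40698071 -0.09256302  0.04873695] [-0.52567795  0.15505014  1.64168664]
{'time': 0.1, 'joint_positions': array([-1.08592015,  0.32177996, -0.07008997,  1.45155924,  0.02259767,
        1.37078814, -0.05690976]), 'qd': array([-4.57043697e-05, -2.45944333e-03, -3.23341246e-04, -1.36458773e-03,
        2.07090162e-03, -9.26911991e-04, -3.84685976e-04]), 'joint_torque': array([-3.95274728e-04, -4.92572916e+01, -4.05861055e-01, -3.13397419e+01,
       -6.40226458e-02,  3.95000016e-02,  8.29367013e-05]), 'position': array([0.29464033, 0.57882863, 0.2215476 ]), 'tool_rot': array([-7.32573615e-01, -3.05465498e+00,  2.69835271e-03]), 'ft_force': array([ 0.88979281, -0.34016998,  0.71862096]), 'torque': array([-0.008527  ,  0.04866166,  0.02224446]), 'grip_force': 0.0, 'grip_width': 0.9999645184991982}
```

View pics/top0.png

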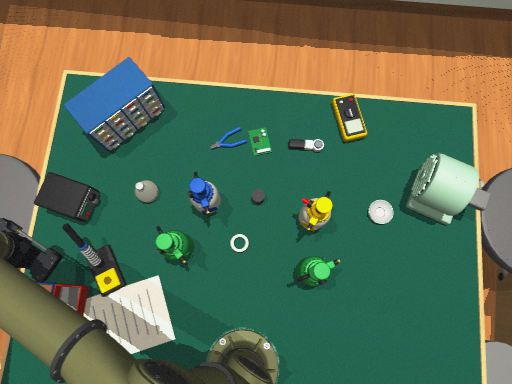

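View pics/side0.png

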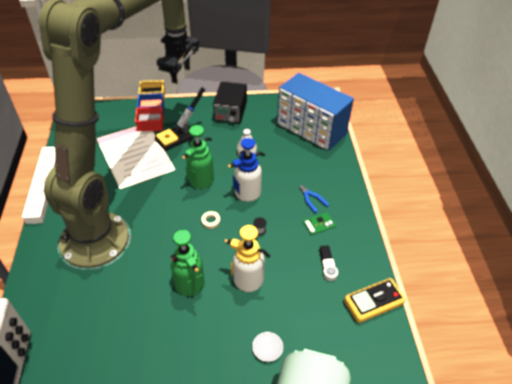

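The top view shows the blue knob at about (199,186), yellow at (323,206), and two green look-alikes at (165,242) and (318,268). In the side view the blue knob is at about (247,147).

```bash
python3 - <<'E'
from h import *
for n in("top","side"):
    d=np.load(f"{n}.npy",allow_pickle=True).item();W=cloud(d)
    hsv=cv2.cvtColor(d["image"],cv2.COLOR_RGB2HSV);H,S,V=cv2.split(hsv)
    for nm,lo,hi in(("blue",105,128),("yellow",20,32),("green",45,80)):
        m=(H>=lo)&(H<=hi)&(S>120)&(V>50)
        for k,(a,b) in {"top":(.232,.252),"head":(.155,.185)}.items():
            mm=m&(W[...,2]>a)&(W[...,2]<b)
            c,l,st,ce=cv2.connectedComponentsWithStats(mm.astype(np.uint8))
            for i in range(1,c):
                if st[i,4]>25:
                    p=W[l==i];print(n,nm,k,st[i,4],ce[i].round(),p.mean(0).round(4),p.min(0).round(3),p.max(0).round(3),((p.min(0)+p.max(0))/2).round(4))
    m=((H<8)|(H>172))&(S>150)&(W[...,2]>.14)&(W[...,2]<.19)
    for p,q in zip(W[m],np.argwhere(m)[:,::-1]):
        if .35<p[0]<.8 and abs(p[1])<.35: print("red",n,q,p.round(3))
d=np.load("top.npy",allow_pickle=True).item()
cv2.imwrite("pics/crop.png",cv2.resize(d["image"][140:290,140:350,::-1],None,fx=3.8,fy=3.8,interpolation=2))
s=ctrl.get_state();R=cv2.Rodrigues(s["tool_rot"])[0];print(R.round(3))
E
```

```text
top blue top 211 [197. 185.] [0.5168 0.1702 0.2413] [0.495 0.148 0.235] [0.539 0.192 0.247] [0.517  0.1702 0.2408]
top blue head 2966 [108.  95.] [0.7971 0.4996 0.1795] [0.664 0.366 0.156] [0.933 0.633 0.185] [0.7985 0.4998 0.1705]
top blue head 190 [203. 196.] [0.4992 0.1598 0.1743] [0.467 0.143 0.155] [0.548 0.2   0.185] [0.5074 0.1714 0.17  ]
top yellow top 218 [324. 205.] [ 0.4929 -0.1894  0.2409] [ 0.47  -0.213  0.234] [ 0.516 -0.167  0.246] [ 0.4929 -0.1904  0.2399]
top yellow head 191 [315. 214.] [ 0.4746 -0.1772  0.1743] [ 0.443 -0.215  0.155] [ 0.521 -0.158  0.185] [ 0.4823 -0.1862  0.1699]
top green top 240 [164. 241.] [0.3528 0.2419 0.2409] [0.331 0.219 0.232] [0.376 0.266 0.247] [0.3534 0.2423 0.2394]
top green top 252 [321. 270.] [ 0.3123 -0.1921  0.2409] [ 0.29  -0.216  0.233] [ 0.335 -0.169  0.246] [ 0.3125 -0.1927  0.239 ]
top green head 195 [175. 248.] [0.3409 0.2238 0.1741] [0.312 0.2   0.155] [0.384 0.259 0.184] [0.3477 0.2293 0.1694]
top green head 100 [312. 271.] [ 0.3102 -0.1773  0.1749] [ 0.283 -0.198  0.155] [ 0.34  -0.166  0.182] [ 0.3113 -0.1816  0.1685]
top
[... 1832 characters left out ...]
7]
side yellow head 248 [245. 248.] [ 0.4851 -0.1958  0.172 ] [ 0.441 -0.22   0.155] [ 0.524 -0.158  0.185] [ 0.4824 -0.1889  0.1699]
side green top 126 [196. 131.] [0.3536 0.2385 0.2398] [0.331 0.216 0.232] [0.377 0.264 0.248] [0.3536 0.2401 0.24  ]
side green top 211 [181. 238.] [ 0.3128 -0.1966  0.2404] [ 0.29  -0.218  0.234] [ 0.336 -0.171  0.247] [ 0.3131 -0.1944  0.2402]
side green head 221 [196. 149.] [0.3484 0.2264 0.1712] [0.312 0.196 0.155] [0.4   0.286 0.184] [0.3556 0.2411 0.1696]
side green head 279 [186. 257.] [ 0.3187 -0.2126  0.173 ] [ 0.286 -0.246  0.156] [ 0.347 -0.172  0.184] [ 0.3162 -0.2089  0.1703]
[[-0.891  0.454 -0.001]
 [ 0.454  0.891 -0.002]
 [-0.    -0.002 -1.   ]]
```

View pics/crop.png

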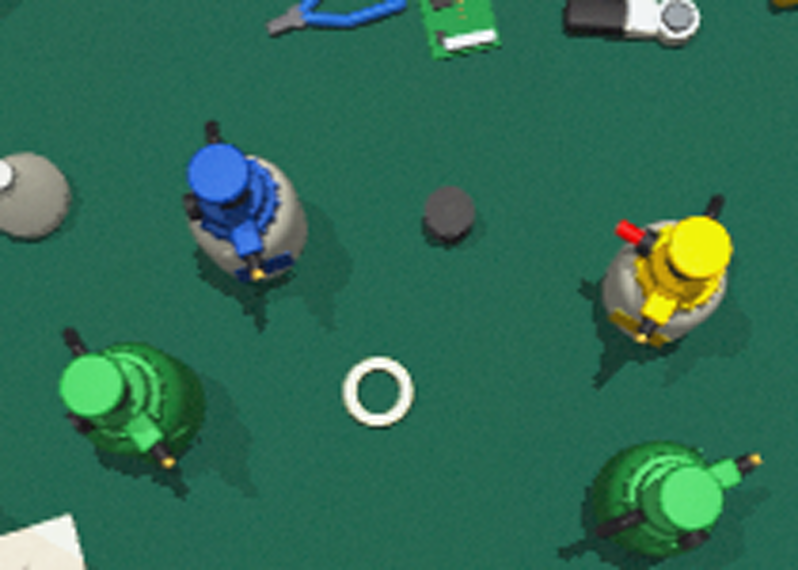

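The blue knob centre is (0.5175, 0.169) at z 0.241, which matches the given 242 mm height; it lies 0.544 m from the base, within reach. Next I shut the fingers, rise and travel over it.

```bash
python3 -m jog '[[[0,0,-40,0,0,0,0],[-20,-15,-80,0,0,0,0],[-60,-41,-80,0,0,0,0],[-105,-72,-80,0,0,0,0],[-150,-103,-80,0,0,0,0],[-195,-134,-80,0,0,0,0],[-240,-165,-80,0,0,0,0],[-285,-196,-80,0,0,0,0],[-330,-226,-80,0,0,0,0],[-365,-250,-80,0,0,0,0]]]' 20; python3 - <<'E'
from h import *
s=ctrl.get_state();R=cv2.Rodrigues(s["tool_rot"])[0];print(s["joint_positions"],R[:,2],(R.T@(np.array([.5175,.169,.252])-s["position"])*1000).round(1))
E
```

```text
time: 1.1
position: [0.4977, 0.2062, 0.3024]
tool_rot: [-0.733, -3.055, -0.0]
ft_force: [0.6, 0.4, 0.6]
grip_width: 0.171
grip_force: 0.0
[-0.65438173  0.05224722  0.22247141  1.6090591  -0.01174338  1.481618
  0.66893555] [-1.09297296e-04  1.41022006e-04 -9.99999984e-01] [-34.5 -24.2  50.4]
```

```bash
python3 -m jog '[[[-20,-14,0,0,0,0,0],[-20,-14,0,0,0,0,0],[-20,-14,20,0,0,0,0],[-20,-14,40,0,0,0,0],[-20,-14,48,0,0,0,0],[-20,-14,48,0,0,0,0],[-20,-14,48,0,0,0,0]]]'; python3 - <<'E'
from h import *
s=ctrl.get_state();R=cv2.Rodrigues(s["tool_rot"])[0];print(s["joint_positions"],(R.T@(np.array([.5175,.169,.242])-s["position"])*1000).round(1))
d=ctrl.get_image("side");I=d["image"][100:220,180:320,::-1];a=cv2.resize(I,None,fx=4,fy=4)
d=ctrl.get_image("top");b=cv2.resize(d["image"][130:250,140:200+60,::-1],None,fx=4,fy=4)
cv2.imwrite("pics/a1.png",np.hstack([a,b]))
E
```

```text
time: 1.8
position: [0.5087, 0.1874, 0.2552]
tool_rot: [0.731, 3.055, 0.001]
ft_force: [-0.5, 0.4, -0.1]
grip_width: 0.005
grip_force: 0.0
[-0.62962462  0.07299644  0.24130595  1.68098857 -0.01791654  1.38906995
  0.7152352 ] [-16.1 -12.5  13.2]
```

View pics/a1.png

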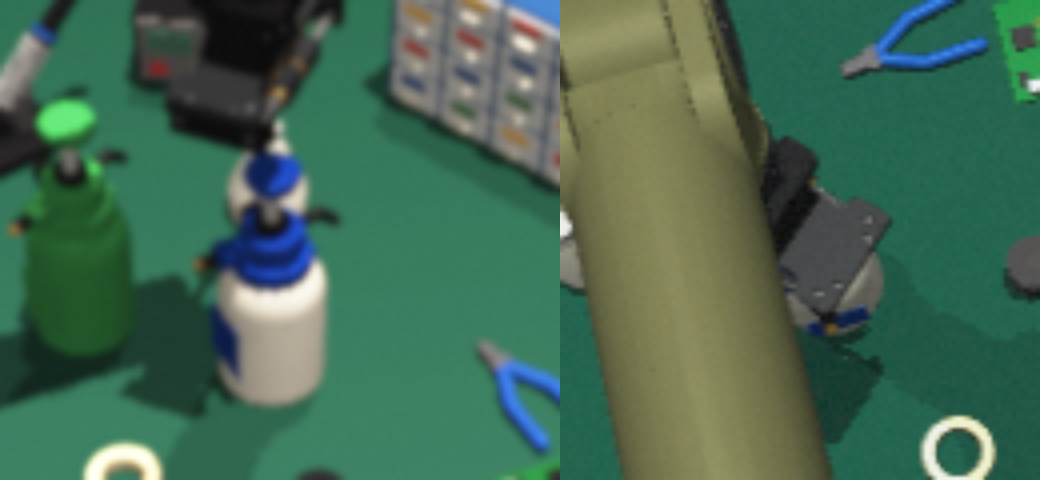

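The fingertip at crop (275,125) is just behind the blue knob at (275,170), as measured: 16 and 12.5 mm short. I correct that before pressing.

```bash
python3 -m jog '[[[-16,-12.5,0,0,0,0,0],[-16,-12.5,0,0,0,0,0],[-16,-12.5,0,0,0,0,0],[-16,-12.5,6,0,0,0,0]]]'; python3 - <<'E'
from h import *
s=ctrl.get_state();R=cv2.Rodrigues(s["tool_rot"])[0];print(R[:,2],(R.T@(np.array([.5175,.169,.242])-s["position"])*1000).round(1))
E
```

```text
time: 2.3
position: [0.5176, 0.1695, 0.2495]
tool_rot: [0.731, 3.054, 0.003]
ft_force: [0.3, 1.1, 0.8]
grip_width: 0.005
grip_force: 0.0
[ 0.00182716  0.00158627 -0.99999707] [-0.1 -0.5  7.5]
```

```bash
python3 -m jog '[[[0,0,10,0,0,0,0],[0,0,20,0,0,0,0],[0,0,30,0,0,0,0],[0,0,37,0,0,0,0],[0,0,37,0,0,0,0],[0,0,37,0,0,0,0]]]'; python3 -m jog '[[[0,0,-15,0,0,0,0],[0,0,-30,0,0,0,0],[0,0,-33,0,0,0,0],[0,0,-33,0,0,0,0],[0,0,-33,0,0,0,0]]]'; python3 - <<'E'
from h import *
s=ctrl.get_state();R=cv2.Rodrigues(s["tool_rot"])[0];print(R[:,2],(R.T@(np.array([.5175,.169,.242])-s["position"])*1000).round(1))
E
```

```text
time: 2.9
position: [0.5176, 0.1695, 0.2127]
tool_rot: [0.731, 3.054, 0.003]
ft_force: [-0.7, 0.6, 8.5]
grip_width: 0.006
grip_force: 4.1
time: 3.4
position: [0.5167, 0.1679, 0.2436]
tool_rot: [-0.733, -3.053, 0.002]
ft_force: [0.7, -0.5, -0.3]
grip_width: 0.004
grip_force: 0.0
[-1.75644248e-03 -9.31392664e-04 -9.99998024e-01] [-0.2  1.3  1.6]
```

The first stroke went full (z 0.2127, 8.5 N). More strokes, a little deeper.

```bash
python3 -m jog '[[[0,0,11,0,0,0,0],[0,0,22,0,0,0,0],[0,0,33,0,0,0,0],[0,0,33,0,0,0,0],[0,0,33,0,0,0,0]]]'; python3 -m jog '[[[0,0,-15,0,0,0,0],[0,0,-30,0,0,0,0],[0,0,-33,0,0,0,0],[0,0,-33,0,0,0,0],[0,0,-33,0,0,0,0]]]'; python3 -m jog '[[[0,0,11,0,0,0,0],[0,0,22,0,0,0,0],[0,0,33,0,0,0,0],[0,0,33,0,0,0,0],[0,0,33,0,0,0,0]]]'; python3 -m jog '[[[0,0,-15,0,0,0,0],[0,0,-30,0,0,0,0],[0,0,-33,0,0,0,0],[0,0,-33,0,0,0,0],[0,0,-33,0,0,0,0]]]'
```

```text
time: 3.9
position: [0.5173, 0.1682, 0.2124]
tool_rot: [0.733, 3.055, 0.001]
ft_force: [-3.3, -0.4, 8.6]
grip_width: 0.005
grip_force: 4.6
time: 4.4
position: [0.5167, 0.1681, 0.2436]
tool_rot: [-0.732, -3.054, 0.002]
ft_force: [-0.1, 0.3, -0.6]
grip_width: 0.008
grip_force: 0.0
time: 4.9
position: [0.5173, 0.1683, 0.2124]
tool_rot: [0.733, 3.055, 0.001]
ft_force: [-2.1, -0.2, 8.7]
grip_width: 0.008
grip_force: 4.6
time: 5.4
position: [0.5167, 0.168, 0.2436]
tool_rot: [-0.732, -3.054, 0.002]
ft_force: [-0.3, -0.4, 0.4]
grip_width: 0.006
grip_force: 0.0
```

```bash
python3 -m jog '[[[0,0,11,0,0,0,0],[0,0,22,0,0,0,0],[0,0,34,0,0,0,0],[0,0,34,0,0,0,0],[0,0,34,0,0,0,0],[0,0,18,0,0,0,0],[0,0,4,0,0,0,0],[0,0,0,0,0,0,0],[0,0,0,0,0,0,0],[0,0,0,0,0,0,0]]]'; python3 -m jog '[[[0,0,11,0,0,0,0],[0,0,22,0,0,0,0],[0,0,34,0,0,0,0],[0,0,34,0,0,0,0],[0,0,34,0,0,0,0]]]'; python3 -m jog '[[[0,0,-15,0,0,0,0],[0,0,-30,0,0,0,0],[0,0,-34,0,0,0,0],[0,0,-34,0,0,0,0],[0,0,-34,0,0,0,0]]]';  python3 -m jog '[[[0,0,11,0,0,0,0],[0,0,22,0,0,0,0],[0,0,34,0,0,0,0],[0,0,34,0,0,0,0],[0,0,34,0,0,0,0],[0,0,18,0,0,0,0],[0,0,4,0,0,0,0],[0,0,0,0,0,0,0],[0,0,0,0,0,0,0],[0,0,0,0,0,0,0]]]'; python3 -m jog '[[[0,0,11,0,0,0,0],[0,0,22,0,0,0,0],[0,0,34,0,0,0,0],[0,0,34,0,0,0,0],[0,0,34,0,0,0,0]]]'; python3 -m jog '[[[0,0,-15,0,0,0,0],[0,0,-30,0,0,0,0],[0,0,-34,0,0,0,0],[0,0,-34,0,0,0,0],[0,0,-34,0,0,0,0]]]'
```

```text
time: 6.4
position: [0.5167, 0.168, 0.2433]
tool_rot: [-0.732, -3.053, 0.002]
ft_force: [-0.2, 0.2, -0.3]
grip_width: 0.006
grip_force: 0.0
time: 6.9
position: [0.5176, 0.1684, 0.2124]
tool_rot: [0.733, 3.054, 0.002]
ft_force: [-3.8, -1.2, 13.9]
grip_width: 0.007
grip_force: 6.9
time: 7.4
position: [0.5167, 0.1681, 0.2434]
tool_rot: [-0.732, -3.054, 0.002]
ft_force: [-0.4, 0.8, -0.7]
grip_width: 0.01
grip_force: 0.0
time: 8.4
position: [0.5167, 0.1681, 0.2433]
tool_rot: [-0.732, -3.053, 0.002]
ft_force: [0.2, -0.0, 0.1]
grip_width: 0.007
grip_force: 0.0
time: 8.9
position: [0.5176, 0.1684, 0.2124]
tool_rot: [0.732, 3.054, 0.002]
ft_force: [-2.8, -1.5, 14.1]
grip_width: 0.006
grip_force: 6.9
time: 9.4
position: [0.5167, 0.1681, 0.2434]
tool_rot: [-0.732, -3.053, 0.002]
ft_force: [0.5, -0.1, 0.1]
grip_width: 0.005
grip_force: 0.0
```

Seven full strokes are done. I do one more for margin, then retract clear and look.

```bash
python3 -m jog '[[[0,0,11,0,0,0,0],[0,0,22,0,0,0,0],[0,0,34,0,0,0,0],[0,0,34,0,0,0,0],[0,0,34,0,0,0,0],[0,0,18,0,0,0,0],[0,0,4,0,0,0,0],[0,0,0,0,0,0,0],[0,0,-20,0,0,0,0],[0,0,-60,0,0,0,0]]]'; python3 -m jog '[[[0,0,0,0,0,0,0],[35,24,-10,0,0,0,0],[70,48,-10,0,0,0,0],[105,72,-10,0,0,0,0],[140,96,-10,0,0,0,0],[175,120,-10,0,0,0,0],[210,144,-10,0,0,0,0],[245,168,-10,0,0,0,0],[260,178,-10,0,0,0,0],[260,178,-10,0,0,0,0]]]'; python3 - <<'E'
from h import *
t=ctrl.get_image("top")
W=cloud(t);H,S,V=cv2.split(cv2.cvtColor(t["image"],cv2.COLOR_RGB2HSV))
m=((H>=105)&(H<=128)&(S>120)&(W[...,2]>.232)&(W[...,2]<.252));c=np.nanmean(W[m],0);print("knob",c)
r=((H<8)|(H>172))&(S>150)&(W[...,2]>.14)&(W[...,2]<.19)&(np.hypot(W[...,0]-c[0],W[...,1]-c[1])<.09)
print("pin",r.sum(),"reach",np.hypot(*(W[r][:,:2]-c[:2]).T).max() if r.any() else None)
y=((H<8)|(H>172))&(S>150)&(W[...,2]>.14)&(W[...,2]<.19)&(np.hypot(W[...,0]-.493,W[...,1]+.19)<.09)
print("yellow reach",np.hypot(*(W[y][:,:2]-[.493,-.190]).T).max())
cv2.imwrite("pics/end.png",cv2.resize(t["image"][130:290,130:350,::-1],None,fx=3.6,fy=3.6))
E
```

```text
time: 10.4
position: [0.5151, 0.1675, 0.3009]
tool_rot: [-0.731, -3.048, 0.008]
ft_force: [1.5, -0.7, -0.3]
grip_width: 0.006
grip_force: 0.0
time: 11.4
position: [0.363, 0.4475, 0.3123]
tool_rot: [-0.722, -3.055, 0.003]
ft_force: [-0.1, 0.1, 0.1]
grip_width: 0.002
grip_force: 0.0
knob [0.51665602 0.17012596 0.24100039]
pin 29 reach 0.05841140720371635
yellow reach 0.058769010292049194
```

View pics/end.png

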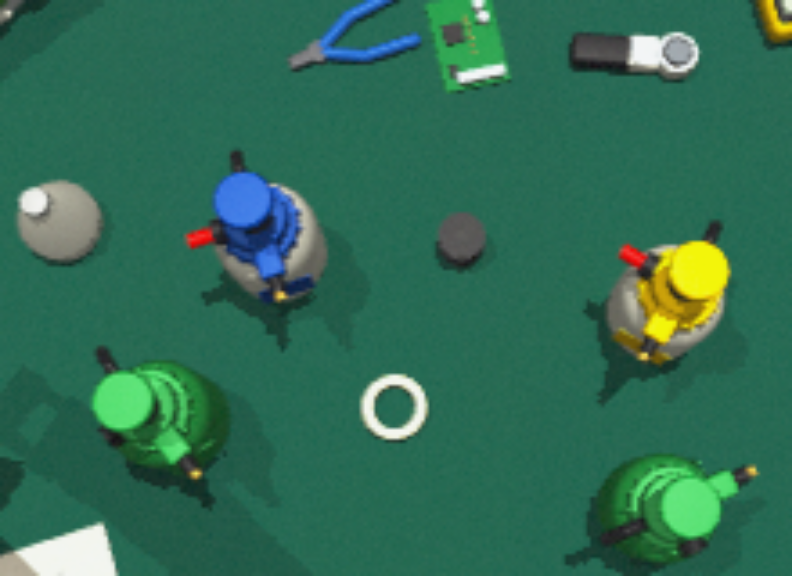

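The blue sprayer's red pin at crop (200,238) stands out as far as the yellow one's at (632,255): 58.4 mm against 58.8 mm from the axis. The plunger is up at z 0.241, the bottle has not moved, and the bystanders in view look unchanged.

```bash
python3 -c "
from bench import ctrl
print(ctrl.close_job())"
```

```text
the job is handed in; nothing more can be done
None
```

The blue sprayer got eight full strokes; its red pin is fully out, measured level with the yellow one's, its plunger is up, the bottle stands where it was, and the job is handed in (no verdict was returned).

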